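# Set out the chisels on the sloped rack

## Task

Pull the red-ended and the blue-ended chisel out of the wooden holder and lay each one gently on the sloped rack, in the bay marked with the plate of its colour, blade on the low bar and handle on the high bar, just as the yellow one already lies and level with it. Do not drop or slam them, and leave the yellow chisel, the bamboo spreader and everything else on the bench where it is.

Things in the scene. Friction and masses are not known exactly. Their poses are not given: they have to be found in the camera images.
- holder: fixed wooden block, 73 (x) x 160 (y) x 105 tall; origin under its centre. Three wells, open on top, at y = -60, 0, 60: each 57 (x) x 24 (y) inside, floor 10 above the bench. Red chisel, blue chisel and spreader stand one in each, in any order, leaning on the wall at +x.
- rack: fixed sloped rack, 275 (x) x 220 (y); origin under its centre. Base 15 thick. Steel bars along y, 12 thick: low at x=-92, top z=51; high at x=57, top z=93. On both, dividers 25 wide, 16 above the bar, at y = -97, -32, 32, 97 leave 3 bays at y = -65, 0, 65. A chisel lying well: origin at x=0, z=85, its z along rack +x, 18 deg up.
- tag_red: red plate, 28 x 42 x 8, fixed on the rack's base board at the high end, centred on the bay of the red chisel; origin at the centre of its underside (rack x = 117, z = 15), axes as the rack's.
- tag_blue: blue plate, 28 x 42 x 8, fixed on the rack's base board at the high end, centred on the bay of the blue chisel; origin at the centre of its underside (rack x = 117, z = 15), axes as the rack's.
- tag_yellow: yellow plate, 28 x 42 x 8, fixed on the rack's base board at the high end, centred on the bay of the yellow chisel; origin at the centre of its underside (rack x = 117, z = 15), axes as the rack's.
- chisel_red: chisel 235 long, red handle end. Own z runs from blade edge to handle end; origin on the axis 145 from the edge: grip there. From the edge: blade 0-118, 14 wide (y) x 6 (x); ferrule to 130, 18 square; handle to 235, 20 square, last 60 red. 0.14 kg, centre of mass about 115. Starts blade down in a holder well, leaning 28 deg to the holder's +x, its own +x face below.
- chisel_red_tip (a point): middle of the red chisel's blade edge
- chisel_red_top (a point): middle of the red chisel's handle end
- chisel_blue: chisel 235 long, blue handle end. Own z runs from blade edge to handle end; origin on the axis 145 from the edge: grip there. From the edge: blade 0-118, 14 wide (y) x 6 (x); ferrule to 130, 18 square; handle to 235, 20 square, last 60 blue. 0.14 kg, centre of mass about 115. Starts blade down in a holder well, leaning 28 deg to the holder's +x, its own +x face below.
- chisel_blue_tip (a point): middle of the blue chisel's blade edge
- chisel_blue_top (a point): middle of the blue chisel's handle end
- chisel_yellow: the same chisel with a yellow handle end, already lying in the bay of the yellow plate. Origin and axes as for the red one. To be left alone.
- spreader: flat bamboo glue spreader, 200 x 14 x 6, standing in the third well with the same lean; own z along it, origin 145 from its foot. To be left alone.
- post: fixed square wooden post, 60 x 60 x 165 tall, between holder and rack and a little beyond them; origin under its centre. An obstacle.
- offcut: wood offcut, 110 x 45 x 28 tall, lying near the robot; origin at its underside. To be left alone.
- glue: white glue bottle with red cap, 44 diameter, 120 tall; origin at its underside. To be left alone.
- jar: black ink jar, 54 diameter, 60 tall; origin at its underside. To be left alone.
- mallet: mallet lying on the bench at the robot's right; origin at its underside. To be left alone.
- plane: dark wooden plane, 240 x 60, 80 tall with its iron, at the robot's left; origin at its underside. To be left alone.
Mind the look-alikes: they are no part of the job. Leave any green look-alike of the chisel_red alone.

How it is judged:
At the end, for the whole second after the job is handed in: Red and blue chisel each at rest (under 20 mm/s) across both bars in the bay of its colour: edge and handle end within 22 mm sideways of the plate's middle, edge 108-170 mm from the rack's middle on the low side, origin 70-101 mm above its underside, sloping 18 degrees within 4 (y of chisel_red_tip in the frame of tag_red between -0.022 and 0.022 m and y of chisel_red_top in the frame of tag_red between -0.022 and 0.022 m and x of chisel_red_tip in the frame of rack between -0.17 and -0.108 m and z of chisel_red in the frame of rack between 0.07 and 0.101 m and angle between chisel_red's own z axis and vertical between 1.187 and 1.327 rad and linear speed of each of chisel_red, chisel_blue below 0.02 m/s and y of chisel_blue_tip in the frame of tag_blue between -0.022 and 0.022 m and y of chisel_blue_top in the frame of tag_blue between -0.022 and 0.022 m and x of chisel_blue_tip in the frame of rack between -0.17 and -0.108 m and z of chisel_blue in the frame of rack between 0.07 and 0.101 m and angle between chisel_blue's own z axis and vertical between 1.187 and 1.327 rad); the robot touches nothing.
It fails at once if a chisel falls or is put down on the bench (height (world z) of any of chisel_red, chisel_blue below 0.04 m).
It fails at once if a chisel is slammed into the rack (over 45 N) (contact force between any of chisel_red, chisel_blue and rack above 45 N).
It fails at once if the yellow chisel on the rack is shifted more than 15 mm (distance of chisel_yellow from where it was at the start of the episode above 0.015 m).
It fails at once if the spreader or another bystander is shifted more than 20 mm (distance of any of spreader, offcut, glue, jar, mallet, plane from where it was at the start of the episode above 0.02 m).
It also fails if it takes over 69 s, if anything falls off the work surface, if the arm or the gripper's body presses on something with over 40 N, if the wrist force passes 120 N, or if a joint passes its speed limit or range.

## Robot

A 7-joint arm with a two-finger parallel gripper is mounted at the origin on the work surface. World frame = base frame: x ahead of the robot, y to its left, z up, the work surface at z = 0. Lengths are in m, angles in rad, forces in N, time in s.
With the tool pointing down it reaches from about 0.4 to 0.85 m from the base axis. Payload 6.9 kg.
Tool frame: the origin (TCP) lies midway between the tips of the shut fingers; the grasp point (between the pads) lies behind it (ctrl.pinch_z is the z of the grasp point in the tool frame, in m); z points along the fingers, y is the line along which they close (so a half turn about z gives the same grasp; the last joint's range is limited). The gripper opens to 85 mm and grips with 20 to 120 N. Pads are 22 mm wide; open, the fingers measure 114 mm over their backs; the gripper's body (76 mm by 85 mm) begins 54 mm behind the grasp point. The pads swing forward as they close: fully open they stand 13 mm farther back than shut.
Start: joints at [-1.179, 0.507, -0.238, 1.5, 0.126, 1.149, -0.155], TCP at [0.176, 0.6, 0.231] pointing down, gripper open.
Joint ranges: [-3.08, 3.08], [-0.24, 2.05], [-1.43, 1.35], [0, 2.5], [-1.52, 4.66], [0.17, 1.96], [-2.89, 2.89]. Speed limits (rad/s): [2.39, 2.39, 3.14, 3.14, 3.14, 3.14, 3.14].

## Interface

Orientations are given as a unit quaternion [w, x, y, z].
In Python, from station import ctrl, get_state, vision, ticket, models gives the robot as it stands. Calls block until the motion is done:
- ctrl.movep(position, orientation): joint-space move of the TCP to a pose.
- ctrl.movel(position, frame=None, max_speed=0.15): straight line of the TCP; frame=None keeps the orientation; max_speed is the mean speed in m/s.
- ctrl.set_joints(angles): joint-space move.
- ctrl.ungrasp() and ctrl.close_gripper(force=None): open the fingers fully, or close them until they stop; force is the grip in N (None keeps the last).
- ctrl.pause(seconds).
- ctrl.ik(position, orientation): joint angles nearest the present ones, or None.
- get_state(): the state.
- vision.grab_frame(name): name is "scene" or "top"; returns (picture, depth): 400x640x3 uint8, blue, green, red; 400x640 float32, m along the optical axis (not along the pixel's ray), 0 where there is no reading.
- vision.camera_info(name): a dict with "mtx" (3x3 intrinsics, pixels), "R" (3x3) and "t" (3): a world point X has camera coordinates R X + t. Camera axes: x right, y down, z forward; pixel columns grow to the right and rows downward; lengths in m; the calibration is good to about 2 mm. A picture is of the moment at which its call begins. camera_info takes no time and is no camera call.
A pose or a line that the arm cannot do raises ctrl.Unreachable and nothing moves.
- ticket.close_job(): hands the job in; it is judged then, once.
Trained networks look in the newest picture that a camera, given by its name, has taken for a name from the list of things; names that differ only in an ending like _2 or _b are one class to them, and where a whole thing is asked for, a point or a joint stands for the part that bears it (a point fixed in the world has none). Each returns a list of dicts, best first, with "p" (0 to 1); they miss things now and then, are a little off and sometimes report something else, mostly with a low value. They report only what shows in the picture. A call takes as long as a camera call. They do not tell look-alikes from the thing itself.
- models.recognise(camera, target): "point" ([column, row] in pixels, amid what is visible of it).
- models.masks_of(camera, target): "mask" (400x640 bool, what is visible of it) and "point" ([column, row] in pixels, amid what is visible of it).
The state is a dict: "time": time; "qpos": joint angles; "qd": joint speeds; "tau": joint torques, N m; "tcp_pos": TCP position; "eef_rot": TCP orientation; "contact_force": force on the tool from outside, world axes, zero at the start; "wrist_torque": the same for the moment, N m; "width": finger opening in m; "gripper_force": force on a finger pad.
Only numpy, scipy, OpenCV 4.12 (cv2) and the standard library are available. Lean on these libraries where they do the work, as an engineer would, in place of code of your own. Each camera call takes 0.05 s, during which the arm holds its last target. There are 200 camera calls.

## Working session

There is one attempt and no reset: what is moved stays moved. The work goes in short steps, each a Python script; the robot and the scene stay as the last script left them, time stands still between calls to the robot, and variables do not carry over. Pictures are saved under pics/ and viewed, at most 10 in all, crops included, and the job is handed in when it is done.

```bash
ls; mkdir -p pics; python3 - <<'E'
from station import ctrl,get_state,vision
import cv2
s=get_state();print(s['time'],s['tcp_pos'],s['eef_rot'],ctrl.pinch_z)
for n in("scene","top"):
    p,d=vision.grab_frame(n);cv2.imwrite(f"pics/{n}0.png",p)
    c=vision.camera_info(n);print(n,c['mtx'].tolist() if hasattr(c['mtx'],'tolist') else c['mtx'],c['R'],c['t'])
E
```

```text
pics
0.0 [0.17612205 0.59915075 0.23041936] [-1.24065856e-04  1.42391606e-01  9.89810004e-01 -8.78704729e-04] -0.0187
scene [[431.22878652503863, 0.0, 317.996555506718], [0.0, 431.22878652503863, 200.87445282950281], [0.0, 0.0, 1.0]] [[ 0.70730567  0.7069072  -0.00095325]
 [ 0.59509301 -0.59615521 -0.53894645]
 [-0.38155341  0.3806326  -0.84233949]] [-0.34958516 -0.20768052  1.87268703]
top [[385.124342884462, 0.0, 325.373642463598], [0.0, 385.124342884462, 199.3614943920699], [0.0, 0.0, 1.0]] [[ 0.01131834 -0.99990441  0.00794187]
 [-0.9886147  -0.01238161 -0.14995892]
 [ 0.15004291 -0.00615416 -0.98866033]] [-0.03549036  0.53993921  1.31202548]
```

View pics/scene0.png

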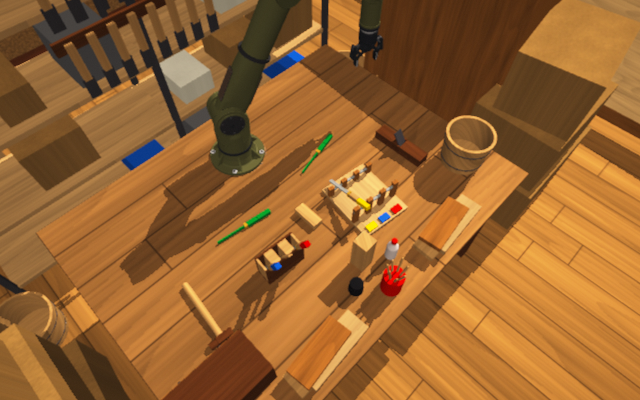

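View pics/top0.png

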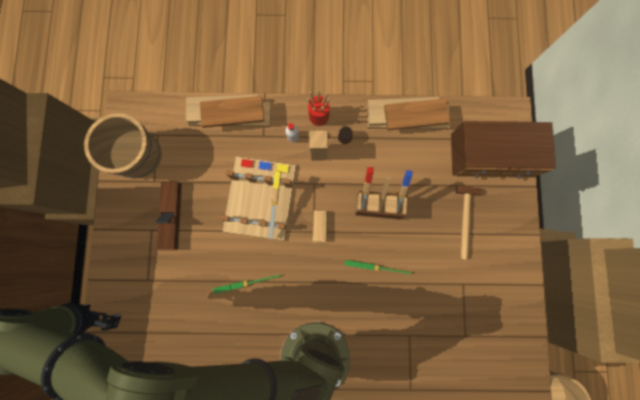

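The scene view shows the holder at (280,260) and the rack at (365,200). The top view shows the holder at (382,207) with red at (369,178), blue at (407,180), and the rack at (262,200) with plates red (247,164), blue (265,166), yellow (282,169). Two green look-alikes lie on the bench at (245,284) and (378,267), and are to be left alone. I'll measure next.

```bash
cat > h.py <<'E'
import numpy as np,cv2
from station import ctrl,get_state,vision,ticket,models
def cloud(n,d,mask):
    c=vision.camera_info(n);K,R,t=map(np.array,(c['mtx'],c['R'],c['t']))
    v,u=np.nonzero(mask&(d>0));z=d[v,u]
    X=np.stack([(u-K[0,2])/K[0,0]*z,(v-K[1,2])/K[1,1]*z,z],1)
    return (X-t)@R
def proj(n,P):
    c=vision.camera_info(n);K,R,t=map(np.array,(c['mtx'],c['R'],c['t']))
    q=(np.atleast_2d(P)@R.T+t)@K.T;return q[:,:2]/q[:,2:]
E
python3 - <<'E'
from h import *
np.set_printoptions(precision=4,suppress=True)
for n in("top","scene"):
    p,d=vision.grab_frame(n);np.savez(f"{n}.npz",p=p,d=d)
    S={}
    for t in["tag_red","tag_blue","tag_yellow","chisel_red","chisel_blue","chisel_yellow","spreader","holder","rack","post","glue","jar","offcut"]:
        for i,r in enumerate(models.masks_of(n,t)[:4]):
            if r['p']<.2: continue
            S[f"{t}{i}"]=r['mask']
            X=cloud(n,d,r['mask']);
            print(n,t,round(r['p'],2),np.round(r['point']),r['mask'].sum(),np.median(X,0),X.min(0),X.max(0))
    np.savez(f"{n}_m.npz",**S)
    m={'top':(200,120,230,140),'scene':(200,120,230,170)}[n]
    x,y,w,h=m;cv2.imwrite(f"pics/{n}crop.png",cv2.resize(p[y:y+h,x:x+w],None,fx=3.4,fy=3.4,interpolation=cv2.INTER_CUBIC))
E
```

```text
top tag_blue 0.75 [406. 188.] 270 [ 0.5612 -0.2808  0.1569] [ 0.5052 -0.3288  0.001 ] [ 0.6055 -0.271   0.224 ]
top tag_blue 0.6 [265. 167.] 87 [0.6626 0.193  0.0234] [0.6504 0.1717 0.014 ] [0.678  0.2125 0.0285]
top chisel_red 0.76 [238. 286.] 251 [0.2379 0.2829 0.0197] [ 0.2136  0.1501 -0.0037] [0.2695 0.3542 0.0276]
top chisel_red 0.75 [360. 266.] 187 [ 0.3143 -0.1563  0.0213] [ 0.3004 -0.2192 -0.0026] [ 0.3307 -0.0998  0.0296]
top chisel_red 0.44 [368. 186.] 253 [ 0.5707 -0.161   0.1611] [ 0.5086 -0.1746  0.0183] [ 0.6172 -0.1515  0.2269]
top chisel_blue 0.68 [402. 188.] 242 [ 0.5648 -0.2797  0.1654] [ 0.5052 -0.2943  0.0431] [ 0.6064 -0.271   0.224 ]
top chisel_yellow 0.9 [274. 198.] 320 [0.5265 0.1443 0.0916] [0.4028 0.1234 0.0366] [0.6192 0.1649 0.1249]
top chisel_yellow 0.4 [405. 184.] 283 [ 0.5688 -0.2814  0.158 ] [ 0.5052 -0.3457 -0.0025] [ 0.6396 -0.271   0.224 ]
top spreader 0.43 [383. 194.] 146 [ 0.5524 -0.2206  0.1212] [ 0.5076 -0.2604  0.0002] [ 0.6131 -0.2121  0.1886]
top holder 0.84 [382. 208.] 1006 [ 0.5099 -0.2239  0.1036] [ 0.4773 -0.2996 -0.0041] [ 0.5602 -0.1359
[... 1667 characters left out ...]
 [ 0.7285 -0.0237  0.1336] [ 0.6722 -0.0365 -0.003 ] [0.7502 0.0267 0.1737]
scene glue 0.78 [392. 246.] 242 [0.7828 0.0816 0.0716] [ 0.7414  0.0124 -0.0078] [0.8284 0.1566 0.1585]
scene glue 0.37 [356. 197.] 216 [0.5512 0.1364 0.0968] [0.4188 0.1206 0.0113] [0.6236 0.1985 0.1257]
scene jar 0.71 [356. 284.] 227 [ 0.7829 -0.1085  0.0573] [ 0.7465 -0.1267  0.0027] [ 0.805  -0.0783  0.0695]
scene jar 0.48 [392. 247.] 207 [0.7835 0.0807 0.0752] [0.7621 0.0694 0.0046] [0.7998 0.1095 0.1261]
scene offcut 0.73 [307. 214.] 405 [ 0.449  -0.0136  0.0265] [ 0.3747 -0.0351 -0.0076] [0.5041 0.0291 0.0367]
scene offcut 0.32 [394. 209.] 52 [0.6693 0.2507 0.0225] [0.6559 0.2305 0.0141] [0.6823 0.2724 0.0343]
```

View pics/topcrop.png

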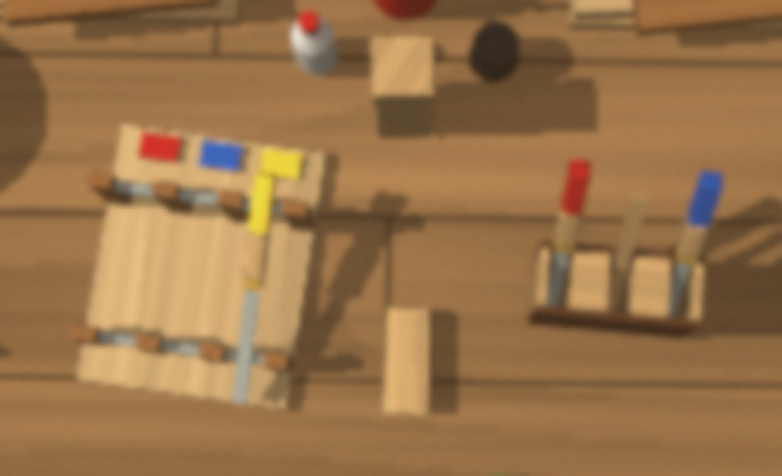

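View pics/scenecrop.png

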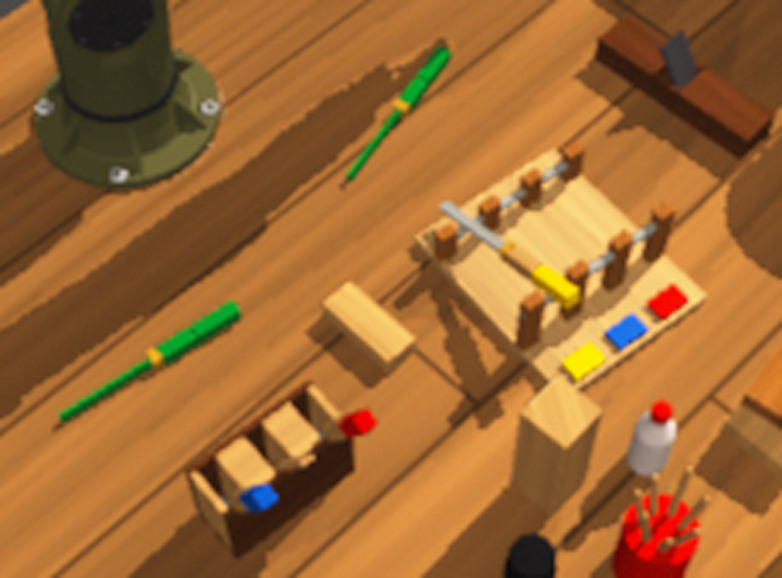

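The crops confirm the layout. The red chisel stands in the +y well, the spreader in the middle and blue in the -y well. The plates run red, blue, yellow from +y to -y, and both green look-alikes lie on the bench. I'll fit the chisel and rack poses to the depth clouds.

```bash
cat > fit.py <<'E'
from h import *
from scipy.optimize import least_squares
np.set_printoptions(precision=4,suppress=True)
D={n:np.load(n+".npz") for n in("top","scene")};M={n:np.load(n+"_m.npz") for n in D}
B=[(-.145,-.027,.003,.007),(-.027,-.015,.009,.009),(-.015,.09,.010,.010)]
def sdf(Q):
    r=[]
    for a,b,hx,hy in B:
        q=np.abs(Q-[0,0,(a+b)/2])-[hx,hy,(b-a)/2]
        r.append(np.linalg.norm(np.maximum(q,0),axis=1)+np.minimum(q.max(1),0))
    return np.min(r,0)
def frame(yaw,th):
    c,s=np.cos(yaw),np.sin(yaw);Rz=np.array([[c,-s,0],[s,c,0],[0,0,1]])
    return Rz@np.array([[np.cos(th),0,np.sin(th)],[0,1,0],[-np.sin(th),0,np.cos(th)]])
def fit(X,p0,tz=None):
    f=lambda p:np.clip(sdf((X-p[:3])@frame(p[3],p[4])),-.03,.03)
    r=least_squares(f,p0,loss='soft_l1',f_scale=.002,x_scale=[.01,.01,.01,.1,.1]);return r.x,np.median(np.abs(r.fun))
if __name__=="__main__":
    def hs(n,lo,hi,s=130):
        h=cv2.cvtColor(D[n]['p'],cv2.COLOR_BGR2HSV);H=h[...,0].astype(int)
        return (((H-lo)%180)<=((hi-lo)%180))&(h[...,1]>s)&(h[...,2]>70)
    col=dict(red=(174,4),blue=(105,125),yellow=(24,32))
    def box(X,lo,hi): return X[((X>lo)&(X<hi)).all(1)]
    for k,key in(('red','chisel_red2'),('blue','chisel_blue0'),('yellow','chisel_yellow0')):
        X=[cloud('top',D['top']['d'],M['top'][key])]
        for n in D: X.append(cloud(n,D[n]['d'],hs(n,*col[k])))
        if k=='yellow': X.append(cloud('scene',D['scene']['d'],M['scene']['chisel_yellow0']))
        X=np.vstack(X)
        if k=='yellow': X=box(X,[.38,.09,.045],[.64,.18,.14]);p0=[.526,.144,.085,-.12,1.257]
        else:
            y=-.161 if k=='red' else -.281
            X=box(X,[.5,y-.035,.112],[.65,y+.035,.25]);p0=[.56,y,.14,-.05,.489]
        p,e=fit(X,p0);R=frame(p[3],p[4])
        print(k,len(X),p[:3],np.degrees(p[3:]),'err',e,'tip',p[:3]-.145*R[:,2],'top',p[:3]+.09*R[:,2])
    T={}
    for k in col:
        Z=[]
        for n in D:
            X=box(cloud(n,D[n]['d'],hs(n,*col[k])),[.62,.08,.015],[.70,.30,.032])
            Z.append((X.min(0)+X.max(0))/2);print('tag',k,n,len(X),X.mean(0),Z[-1])
    for n in D:
        X=cloud(n,D[n]['d'],M[n]['holder0']);X=X[abs(X[:,2]-.105)<.006]
        print('holder',cv2.minAreaRect((X[:,:2]*1000).astype(np.float32)))
E
python3 fit.py
```

```text
red 305 [ 0.568  -0.1626  0.1392] [-5.4375 28.637 ] err 0.0010181647256406225 tip [ 0.4988 -0.156   0.0119] top [ 0.611  -0.1667  0.2182]
blue 305 [ 0.5583 -0.2824  0.1391] [-4.7775 28.6354] err 0.0009814525932972697 tip [ 0.489  -0.2766  0.0119] top [ 0.6013 -0.286   0.2181]
yellow 682 [0.5385 0.1421 0.0861] [-7.0745 72.5198] err 0.0014747876359997962 tip [0.4013 0.1591 0.0425] top [0.6237 0.1315 0.1131]
tag red top 56 [0.6725 0.256  0.0239] [0.6719 0.2549 0.0245]
tag red scene 52 [0.6728 0.2519 0.0226] [0.673  0.253  0.0234]
tag blue top 52 [0.6642 0.1915 0.0237] [0.6637 0.1915 0.0221]
tag blue scene 62 [0.6644 0.1892 0.0221] [0.6638 0.1898 0.0233]
tag yellow top 74 [0.656  0.1282 0.0236] [0.6568 0.1283 0.0236]
tag yellow scene 76 [0.6557 0.1266 0.0222] [0.6534 0.128  0.0223]
holder ((520.1353759765625, -218.5921630859375), (160.51339721679688, 73.93466186523438), 85.30549621582031)
holder ((517.9638061523438, -220.2581024169922), (160.00119018554688, 75.90312194824219), 85.67023468017578)
```

The fits agree with the given sizes: lean 28.6°, tips 12 mm up, tag spacing 64 mm. Next I check that the whole path is reachable, without moving.

```bash
cat > plan.py <<'E'
from h import *
from fit import frame
from scipy.spatial.transform import Rotation as Ro
D2=np.radians
RY=D2(-7.3);ex=np.array([np.cos(RY),np.sin(RY),0]);ey=np.array([-np.sin(RY),np.cos(RY),0])
rack=np.array([.548,.2056,0])
PICK=dict(red=(np.array([.568,-.1626,.139]),frame(D2(-4.9),D2(28.5))),blue=(np.array([.5583,-.2824,.139]),frame(D2(-4.9),D2(28.5))))
RP=frame(RY,D2(72))
PLACE=dict(blue=rack+.003*ey+[0,0,.085],red=rack+.069*ey+[0,0,.085])
def tool(R,tilt=0,flip=False):   # tilt: turns the fingers about the chisel's y
    z=Ro.from_euler('y',tilt,degrees=True).apply([1,0,0]);y=np.array([0,-1. if flip else 1.,0])
    T=R@np.stack([np.cross(y,z),y,z],1);q=Ro.from_matrix(T).as_quat();return T,np.r_[q[3],q[:3]]
DEEP=.005   # TCP past the chisel axis
def tcp(o,R,tilt,flip,back=0):
    T,q=tool(R,tilt,flip);return o+(DEEP-back)*T[:,2],q
E
python3 - <<'E'
from plan import *
np.set_printoptions(precision=2,suppress=True)
for tilt in(0,15,25):
  for flip in(False,True):
    print(tilt,flip)
    for k in PICK:
        o,R=PICK[k];pl=PLACE[k]
        L=[('pre',o,R,.09),('grasp',o,R,0),('out',o+.15*R[:,2],R,0),('outup',o+.15*R[:,2]+[-.08,0,.06],R,0),('above',pl+[0,0,.2],RP,0),('low',pl,RP,0),('back',pl,RP,.1)]
        print(k,[(n,ctrl.ik(*[list(a) for a in tcp(a,b,tilt,flip,c)])) for n,a,b,c in L] if 0 else '')
        for n,a,b,c in L:
            p,q=tcp(a,b,tilt,flip,c);s=ctrl.ik(list(p),list(q));print('  ',n,np.round(p,3),None if s is None else np.array(s))
E
```

```text
0 False
red 
   pre [ 0.49 -0.16  0.18] None
   grasp [ 0.57 -0.16  0.14] None
   out [ 0.64 -0.17  0.27] [ 1.15  0.59 -1.22  2.35  2.61  0.68 -0.68]
   outup [ 0.56 -0.17  0.33] [ 1.43  0.26 -1.22  2.42  3.15  0.42 -1.3 ]
   above [0.56 0.27 0.28] [-0.55  0.33 -0.1   1.69  0.32  0.91  0.64]
   low [0.56 0.27 0.08] [-0.6   0.56 -0.02  1.95  0.54  0.45  0.36]
   back [0.53 0.28 0.17] [-0.6   0.4  -0.08  1.91  0.43  0.65  0.45]
blue 
   pre [ 0.48 -0.28  0.18] None
   grasp [ 0.56 -0.28  0.14] [ 1.43  1.02 -1.23  2.47  2.88  0.83 -0.43]
   out [ 0.63 -0.29  0.27] [ 1.41  0.67 -1.22  2.22  2.79  0.43 -0.61]
   outup [ 0.55 -0.29  0.33] [ 1.66  0.41 -1.22  2.28  3.61  0.28 -1.5 ]
   above [0.55 0.21 0.28] [-0.48  0.27 -0.05  1.79  0.27  0.85  0.76]
   low [0.55 0.21 0.08] [-0.52  0.52  0.    2.06  0.55  0.36  0.43]
   back [0.52 0.21 0.17] [-0.52  0.35 -0.05  2.01  0.4   0.58  0.56]
0 True
red 
   pre [ 0.49 -0.16  0.18] None
   grasp [ 0.57 -0.16  0.14] None
   out [ 0.64 -0.17  0.27] [ 1.15  0.59 -1.22  2.35  2.61  0.68  2.46]
   outup [ 0.56 -0.17  0.33] [ 1.43  0.26 -1.22  2.42  3.15
[... 3928 characters left out ...]
e [0.56 0.27 0.28] [-0.76  0.58  0.56  1.33 -0.34  1.43 -1.89]
   low [0.56 0.27 0.08] [-0.73  0.75  0.49  1.6  -0.45  1.02 -1.77]
   back [0.57 0.27 0.18] [-0.74  0.67  0.54  1.46 -0.39  1.23 -1.82]
blue 
   pre [ 0.51 -0.28  0.21] [ 0.24  0.32  0.55  2.21 -1.42  0.54  0.31]
   grasp [ 0.56 -0.28  0.14] [ 1.35  0.74 -1.22  2.18  1.69  0.46 -2.72]
   out [ 0.63 -0.29  0.27] [-0.08  0.48  0.9   1.89 -1.23  0.75 -0.11]
   outup [ 0.55 -0.29  0.33] [-0.27  0.4   1.26  1.93 -1.14  0.92 -0.1 ]
   above [0.55 0.21 0.28] [-0.7   0.52  0.57  1.43 -0.31  1.39 -1.8 ]
   low [0.55 0.21 0.08] [-0.66  0.71  0.49  1.69 -0.43  0.97 -1.68]
   back [0.56 0.21 0.18] [-0.67  0.62  0.54  1.55 -0.37  1.19 -1.73]
```

Small tilts run against the joint limits. I'll move above the holder first, then query the IK from that branch.

```bash
python3 - <<'E'
from plan import *
np.set_printoptions(precision=2,suppress=True)
o,R=PICK['blue']
p,q=tcp(o,R,40,False,.09);ctrl.movep(list(p+[-.02,0,.15]),list(q))
s=get_state();print(s['time'],np.array(s['qpos']),s['tcp_pos'])
for tilt in(20,25,30,35,40):
    for flip in(False,True):
     print(tilt,flip)
     for k in PICK:
        o,R=PICK[k];pl=PLACE[k]
        for n,a,b,c in [('pre',o,R,.09),('grasp',o,R,0),('out',o+.13*R[:,2],R,0),('outup',o+.13*R[:,2]+[-.06,0,.08],R,0),('low',pl,RP,0)]:
            p,q=tcp(a,b,tilt,flip,c);s=ctrl.ik(list(p),list(q));print('  ',k,n,None if s is None else np.array(s))
E
```

```text
4.8083 [-0.27  0.31  1.15  1.71 -0.61  1.08  2.54] [ 0.51 -0.28  0.37]
20 False
   red pre [ 1.29  0.4  -1.22  2.42  2.15  0.32 -0.34]
   red grasp [ 1.11  0.7  -1.22  2.38  2.15  0.65 -0.28]
   red out [ 0.92  0.37 -0.83  2.1   1.31  0.18  0.47]
   red outup [-0.51  0.16  1.    2.1  -1.    0.43  2.74]
   red low [-0.92  0.79  0.79  1.68 -0.67  0.99  1.56]
   blue pre [ 1.55  0.51 -1.22  2.29  1.78  0.18  0.32]
   blue grasp [ 1.38  0.77 -1.22  2.25  2.03  0.46  0.12]
   blue out [ 0.84  0.36 -0.38  2.   -0.84  0.2   2.79]
   blue outup [ 0.5   0.18  0.16  1.98 -0.9   0.5   2.84]
   blue low [-0.84  0.75  0.77  1.77 -0.65  0.93  1.66]
20 True
   red pre [ 1.28  0.39 -1.2   2.42  2.17  0.32  2.78]
   red grasp [ 1.11  0.7  -1.22  2.38  2.15  0.65  2.87]
   red out [-0.12  0.33  0.55  2.11 -1.52  0.34  0.08]
   red outup [-0.62  0.2   1.16  2.1  -1.09  0.49 -0.32]
   red low [-1.05  0.96  1.15  1.68 -0.94  1.2  -1.34]
   blue pre [ 1.04  0.31 -0.44  2.29  4.48  0.25  0.74]
   blue grasp [ 1.18  0.59 -0.83  2.25  2.71  0.23  2.53]
   blue out [-0.08  0.5   0.95  2.01 -1.51  0.77  0.19]

[... 3971 characters left out ...]
87  0.94  2.66]
   blue outup [-0.17  0.43  1.06  1.68 -0.72  1.05  2.59]
   blue low [-0.66  0.89  0.7   1.47 -0.61  1.4   1.63]
40 True
   red pre [-0.5   0.46  1.15  2.05 -0.93  0.75 -0.46]
   red grasp [-0.47  0.81  1.33  2.09 -1.37  0.99 -0.07]
   red out [-0.49  0.69  1.34  1.79 -1.06  1.06 -0.47]
   red outup [-0.52  0.37  1.16  1.78 -0.63  0.95 -0.8 ]
   red low [-0.86  1.11  1.15  1.38 -0.94  1.67 -1.37]
   blue pre [-0.19  0.55  1.15  1.94 -1.02  0.92 -0.19]
   blue grasp [-0.2   0.87  1.33  1.98 -1.37  1.12  0.08]
   blue out [-0.22  0.76  1.33  1.69 -1.13  1.19 -0.29]
   blue outup [-0.21  0.47  1.15  1.68 -0.78  1.09 -0.5 ]
   blue low [-0.81  1.08  1.15  1.47 -0.89  1.62 -1.25]
```

```bash
python3 - <<'E'
from plan import *
np.set_printoptions(precision=2,suppress=True)
ctrl.set_joints([.45,.22,0,1.75,0,1.0,1.6])
s=get_state();print(s['time'],np.array(s['tcp_pos']),np.array(s['eef_rot']))
for tilt in(25,32,40):
     flip=False;print(tilt,flip)
     for k in PICK:
        o,R=PICK[k];pl=PLACE[k]
        for n,a,b,c in [('pre',o,R,.09),('grasp',o,R,0),('out',o+.13*R[:,2],R,0),('outup',o+.13*R[:,2]+[-.06,0,.08],R,0),('low',pl,RP,0)]:
            p,q=tcp(a,b,tilt,flip,c);s=ctrl.ik(list(p),list(q));print('  ',k,n,None if s is None else np.array(s))
E
```

```text
5.875 [ 0.47 -0.26  0.31] [ 0.08  0.21  0.97 -0.02]
25 False
   red pre [ 1.28  0.38 -1.22  2.32  1.53  0.29  0.25]
   red grasp [ 1.1   0.68 -1.22  2.31  1.88  0.59 -0.04]
   red out [ 0.47  0.29 -0.24  2.03 -0.18  0.2   1.92]
   red outup [ 0.46  0.11 -0.15  2.01 -0.31  0.41  2.05]
   red low [-0.28  0.71 -0.3   1.59  0.14  0.97  0.83]
   blue pre [ 1.51  0.5  -1.23  2.2   1.09  0.27  0.96]
   blue grasp [ 1.35  0.74 -1.22  2.18  1.69  0.46  0.42]
   blue out [ 0.8   0.37 -0.37  1.92 -0.37  0.3   2.3 ]
   blue outup [ 0.75  0.2  -0.19  1.9  -0.52  0.53  2.45]
   blue low [-0.21  0.66 -0.26  1.69  0.12  0.92  0.93]
32 False
   red pre [ 0.51  0.21 -0.22  2.19 -0.25  0.24  2.02]
   red grasp [ 0.76  0.45 -0.64  2.2   1.35  0.19  0.43]
   red out [ 0.4   0.31 -0.16  1.91 -0.08  0.41  1.8 ]
   red outup [ 0.43  0.15 -0.14  1.9  -0.15  0.6   1.88]
   red low [-0.26  0.76 -0.3   1.49  0.07  1.11  0.91]
   blue pre [ 0.84  0.29 -0.3   2.08 -0.43  0.35  2.42]
   blue grasp [ 1.12  0.56 -0.83  2.09  0.98  0.27  1.04]
   blue out [ 0.65  0.38 -0.21  1.81 -0.24  0.49  2.14]
   blue outup [ 0.67  0.22 -0.13  1.8  -0.31  0.68  2.23]
   blue low [-0.18  0.72 -0.27  1.58  0.06  1.07  1.  ]
40 False
   red pre [ 0.41  0.25 -0.14  2.04 -0.07  0.49  1.82]
   red grasp [ 0.38  0.42 -0.14  2.08 -0.03  0.28  1.78]
   red out [ 0.35  0.36 -0.13  1.78 -0.02  0.64  1.73]
   red outup [ 0.39  0.2  -0.12  1.77 -0.06  0.81  1.79]
   red low [-0.24  0.84 -0.3   1.37  0.    1.28  0.96]
   blue pre [ 0.65  0.32 -0.15  1.93 -0.21  0.56  2.17]
   blue grasp [ 0.65  0.47 -0.2   1.97 -0.16  0.37  2.11]
   blue out [ 0.55  0.41 -0.12  1.68 -0.13  0.7   2.02]
   blue outup [ 0.59  0.27 -0.09  1.67 -0.16  0.87  2.08]
   blue low [-0.16  0.8  -0.28  1.46  0.02  1.24  1.04]
```

Tilt 40 gives comfortable joints. Blue is the chisel at top pixel (407,180) in the -y well, and the bench decoys are green, so there is no ambiguity. I'll pick blue now.

```bash
sed -i 's/^DEEP=.*/DEEP=.007/; s/rack+.003\*ey/rack+.004*ey/' plan.py; cat > pick.py <<'E'
from plan import *
import sys
k=sys.argv[1];o,R=PICK[k];sh=(.006 if k=='red' else -.006)*R[:,1];TI=40
def st(n):
    s=get_state();print(n,round(s['time'],2),np.round(s['tcp_pos'],4),'w',round(s['width'],4),'F',np.round(s['contact_force'],1),round(s['gripper_force'],1))
p,q=tcp(o+sh,R,TI,False,.09);ctrl.movep(list(p),list(q));st('pre')
p,q=tcp(o+sh,R,TI,False,0);ctrl.movel(list(p),max_speed=.1);st('at')
ctrl.close_gripper(60);st('closed')
u=p+.145*R[:,2];ctrl.movel(list(u),max_speed=.12);st('out')
ctrl.movel(list(u+[-.06,0,.1]),max_speed=.2);st('up')
f,_=vision.grab_frame("scene");cv2.imwrite(f"pics/pick_{k}.png",cv2.resize(f[100:340,180:500],None,fx=2.4,fy=2.4,interpolation=cv2.INTER_CUBIC))
E
python3 pick.py blue
```

```text
pre 6.48 [ 0.5275 -0.2858  0.2163] w 0.0854 F [-0.  -0.4  1.3] 0.0
at 7.53 [ 0.5605 -0.2888  0.1331] w 0.0853 F [-0.1 -0.4  1. ] 0.0
closed 8.16 [ 0.5605 -0.288   0.1327] w 0.0187 F [-1.2  2.1  4.1] 58.0
out 9.52 [ 0.6286 -0.2945  0.259 ] w 0.0185 F [-0.6  0.4 -1.1] 58.0
up 10.25 [ 0.5691 -0.2941  0.3588] w 0.0187 F [ 0.3  0.1 -2.8] 58.0
```

View pics/pick_blue.png

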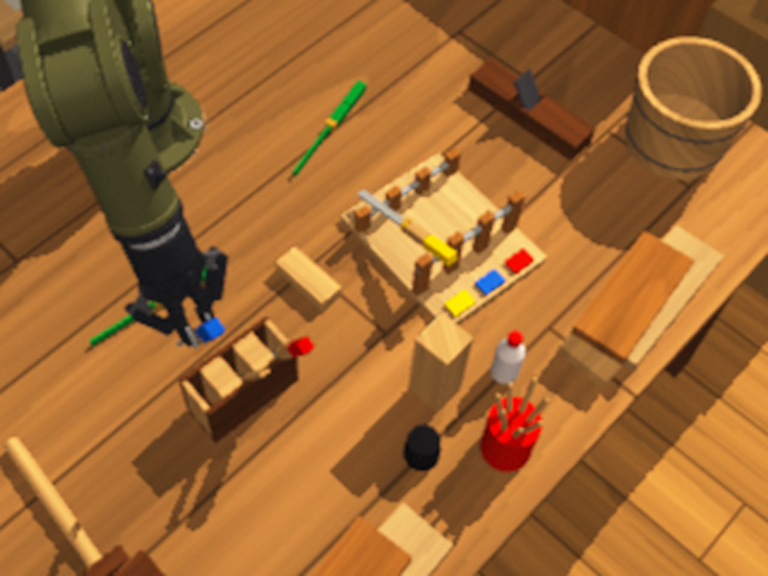

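The blue chisel is in the gripper at crop (210,328), and red (300,346) and the spreader are undisturbed. Next I move above the blue bay and measure the held chisel there.

```bash
cat > above.py <<'E'
from plan import *
from fit import fit
import sys
np.set_printoptions(precision=4,suppress=True)
k=sys.argv[1];c=PLACE[k]+[0,0,.13]
p,q=tcp(c,RP,40,False,0);ctrl.movep(list(p),list(q));ctrl.pause(.3)
s=get_state();print(s['time'],np.array(s['tcp_pos'])-p,s['width'])
X=[]
for n in("top","scene"):
    f,d=vision.grab_frame(n);A=cloud(n,d,np.ones(d.shape,bool))
    L=(A-c)@RP   # points near the expected chisel; blade and handle ends, off the fingers
    m=(abs(L[:,0])<.03)&(abs(L[:,1])<.025)&(((L[:,2]>-.16)&(L[:,2]<-.045))|((L[:,2]>.045)&(L[:,2]<.105)));X.append(A[m]);print(n,m.sum())
    cv2.imwrite(f"pics/above_{k}_{n}.png",f)
X=np.vstack(X);P,e=fit(X,[*c,RY,D2(72)])
print('expected',c,'fit',P[:3],np.degrees(P[3:]),'err',e);L=(P[:3]-c)@RP;print('offset in chisel frame',L)
E
python3 above.py blue
```

```text
12.5 [ 0.0002 -0.0005  0.0003] 0.01894325977593779
top 49
scene 166
expected [0.5485 0.2096 0.215 ] fit [0.5469 0.2075 0.2161] [-7.9285 73.1828] err 0.0011364255946933605
offset in chisel frame [-0.0014 -0.0022 -0.0009]
```

```bash
cat > place.py <<'E'
from plan import *
import sys
np.set_printoptions(precision=4,suppress=True)
k=sys.argv[1];p0,q=tcp(PLACE[k],RP,40,False,0);T,_=tool(RP,40)
ctrl.movel(list(p0+[0,0,.03]),max_speed=.12);ctrl.movel(list(p0+[0,0,.005]),max_speed=.04);ctrl.pause(.2)
f0=np.array(get_state()['contact_force'])
for h in np.arange(.004,-.0065,-.001):
    ctrl.movel(list(p0+[0,0,h]),max_speed=.012);ctrl.pause(.05)
    df=np.array(get_state()['contact_force'])-f0
    if abs(df[2])>2.0: break
print('h',h,'dF',df,get_state()['time'])
ctrl.ungrasp();ctrl.pause(.3)
s=get_state();print('open',s['contact_force'],s['width'])
ctrl.movel(list(p0+[0,0,h]-.12*T[:,2]),max_speed=.12)
print(get_state()['time'])
E
python3 place.py blue
```

```text
h 0.0 dF [ 0.2307 -0.233   6.4253] 16.0583
open [ 0.5662 -0.3971 -0.1279] 0.08554488985732521
18.1667
```

```bash
cat > chk.py <<'E'
from plan import *
from fit import fit
import sys
np.set_printoptions(precision=4,suppress=True)
for k in sys.argv[1:]:
    X=[];c=PLACE[k] if k in PLACE else np.array([.5385,.1421,.085])
    for n in("top","scene"):
        f,d=vision.grab_frame(n);A=cloud(n,d,np.ones(d.shape,bool));L=(A-c)@RP
        m=(abs(L[:,0])<.02)&(abs(L[:,1])<.017)&(L[:,2]>-.16)&(L[:,2]<.11);X.append(A[m])
    P,e=fit(np.vstack(X),[*c,RY,D2(72)]);R=frame(*P[3:])
    r=lambda v:((v-rack)@ex,(v-rack)@ey,v[2])
    print(k,P[:3],np.degrees(P[3:]),e,'rack: tip',np.round(r(P[:3]-.145*R[:,2]),4),'top',np.round(r(P[:3]+.09*R[:,2]),4),'o',np.round(r(P[:3]),4))
E
python3 - <<'E'
from plan import *
ctrl.set_joints([.39,.12,-.12,1.77,-.06,.81,1.79]);print(get_state()['tcp_pos'],get_state()['time'])
E
python3 chk.py blue yellow; python3 pick.py red; python3 above.py red
```

```text
[ 0.5614 -0.1655  0.3733] 19.7
blue [0.5468 0.2084 0.0854] [-7.7569 72.2642] 0.0013731157612720136 rack: tip [-0.1396  0.0037  0.0413] top [0.0842 0.0019 0.1129] o [-0.0015  0.0026  0.0854]
yellow [0.5383 0.1423 0.0856] [-7.2578 72.1197] 0.0014640308842169061 rack: tip [-0.1395 -0.0641  0.0411] top [ 0.0841 -0.0639  0.1132] o [-0.0016 -0.064   0.0856]
pre 20.58 [ 0.5395 -0.1542  0.2173] w 0.0853 F [0.9 1.  1. ] 0.0
at 21.63 [ 0.5713 -0.157   0.1331] w 0.0854 F [ 0.8  0.2 -0.1] 0.0
closed 22.25 [ 0.5712 -0.1569  0.1328] w 0.0186 F [-1.  -0.8  3.3] 58.5
out 23.61 [ 0.6393 -0.1627  0.259 ] w 0.0187 F [-0.5 -0.2 -1.5] 58.2
up 24.34 [ 0.5798 -0.1625  0.3589] w 0.019 F [-0.1 -0.  -1.3] 58.3
26.3833 [ 0.0003 -0.0006  0.0005] 0.018622753968411745
top 76
scene 163
expected [0.5568 0.274  0.215 ] fit [0.5545 0.272  0.2163] [-6.069  72.3406] err 0.0011122165633348274
offset in chisel frame [-0.0019 -0.0024 -0.0014]
```

View pics/pick_red.png

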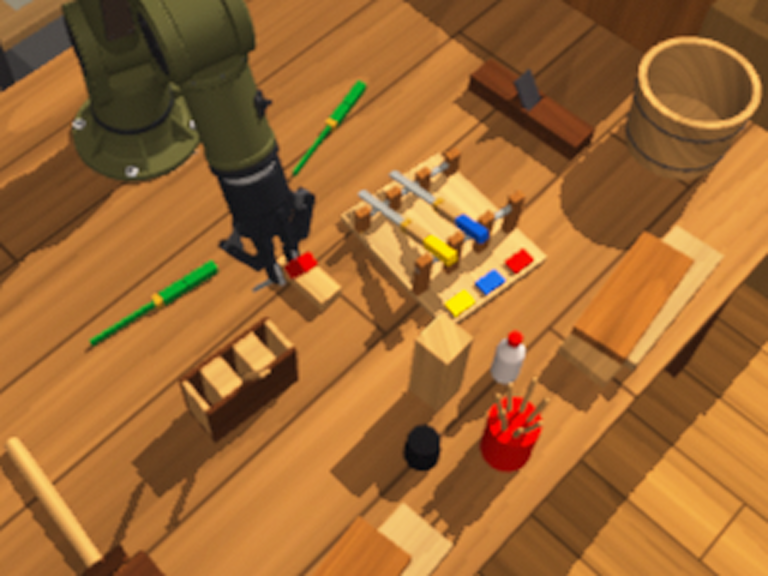

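The picture shows blue lying in its bay at crop (440,205) beside yellow, with the red chisel in the gripper at (300,265). The fit puts the held red chisel on target within about 3 mm. I'll place it now.

```bash
python3 place.py red; python3 - <<'E'
from plan import *
ctrl.set_joints([.39,.12,-.12,1.77,-.06,.81,1.79])
f,_=vision.grab_frame("scene");cv2.imwrite("pics/end.png",cv2.resize(f[100:340,180:500],None,fx=2.4,fy=2.4,interpolation=cv2.INTER_CUBIC))
E
python3 chk.py red blue yellow
```

```text
h 0.0 dF [-0.4291  1.2294  5.0757] 29.9417
open [-1.2764  0.1184 -0.1053] 0.08558335952818236
32.05
red [0.5559 0.2733 0.0857] [-6.9947 72.2804] 0.0015035716746636708 rack: tip [-0.1389  0.0674  0.0416] top [0.0849 0.0686 0.1131] o [-0.0008  0.0681  0.0857]
blue [0.548  0.2086 0.0863] [-7.6138 72.001 ] 0.0014468618610421766 rack: tip [-0.1383  0.0037  0.0415] top [0.0852 0.0025 0.1141] o [-0.0004  0.0029  0.0863]
yellow [0.5377 0.1425 0.0853] [-7.3864 72.3361] 0.001462098606141531 rack: tip [-0.1404 -0.0637  0.0413] top [ 0.0835 -0.064   0.1126] o [-0.0022 -0.0639  0.0853]
```

View pics/end.png

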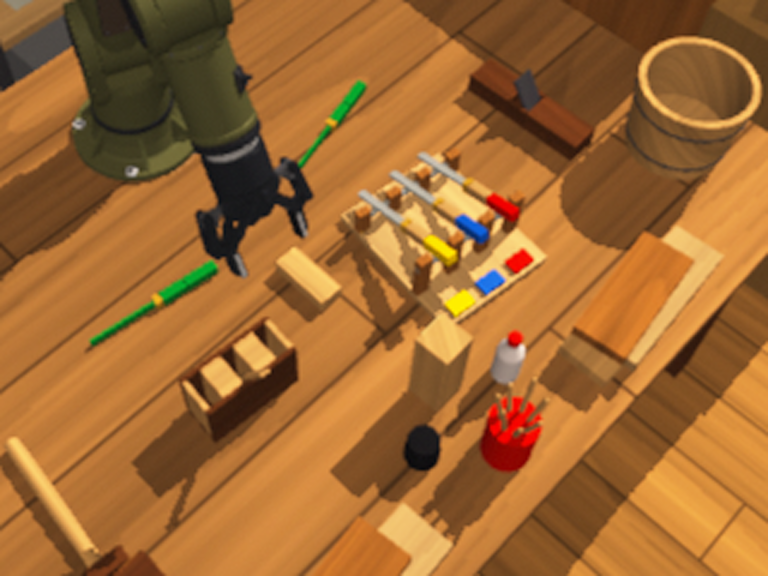

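All three chisels lie level in their bays: red (470,188), blue (440,208), yellow (408,228). The gripper is clear of everything, so I'm handing in.

```bash
python3 -c "
from h import *
print(ticket.close_job(),get_state()['time'])"
```

```text
the job is handed in; nothing more can be done
the job is handed in; nothing more can be done
```

The red and blue chisels lie in the bays of their colours, level with the yellow one and within about 5 mm of nominal by the last camera check; everything else looked undisturbed, and the job is handed in (the call returned no verdict).

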